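# Draw the airing wedge from the contact grill and open its lid

## Robot

A 6-joint arm with a two-finger parallel gripper is mounted at the origin on a cart in front of the work surface, level with it; the furniture and walls round the work are solid. World frame = base frame: x ahead of the robot, y to its left, z up, the work surface at z = 0. Lengths are in mm, angles in rad, forces in N, time in s.
With the tool pointing down it reaches from about 275 to 750 mm from the base axis. Payload 10.2 kg.
Tool frame: the origin (TCP) lies on the centre line of the jaws, within the pads' length; the fingertips stand 17 mm ahead of it and the grasp point (between the pads) lies 2 mm behind it (ctrl.tip_extent is the distance from the TCP to the fingertips, in mm); z points along the fingers, y is the line along which they close (so a half turn about z gives the same grasp; the last joint's range is limited). The gripper opens to 85 mm and grips with 20 to 120 N. Pads are 22 mm wide; open, the fingers measure 114 mm over their backs; the gripper's body (76 mm by 85 mm) begins 54 mm behind the grasp point. The pads swing forward as they close: fully open they stand 13 mm farther back than shut.
Start: joints at [-1.398, 0.313, 1.498, -0, 1.331, -0.223], TCP at [202.4, -484.423, 248.294] pointing down, gripper open.
Joint ranges: [-2.94, 2.94], [-0.97, 2.17], [0.19, 2.56], [-1.23, 4.37], [0.02, 3.11], [-2.88, 2.88]. Speed limits (rad/s): [2.39, 2.39, 3.01, 3.14, 3.14, 3.14].

## Interface

Orientations are given as a unit quaternion [w, x, y, z].
In Python, from rig import sensors, capture, ctrl, cut_out, place_of gives the robot as it stands.
- The arm moves only by the shell command python3 -m jog 'ROWS' [FORCE]. ROWS is JSON, a list of rows, each a list of 3 entries, a list of its own where there are three numbers: the shift along the world's x, y, z in mm, then the turn, a rotation vector about the world's x, y, z in degrees, then the closure, from 0 (fully open) to 1 (shut). A call has exactly 8 rows; each row is the pose to reach, as a shift and turn from the pose commanded when the call began; what a row does not reach only later rows make up. A row lasts 1/12 s, in which the tool goes at most 41.7 mm and 7.16 degrees, less where a joint would pass 70% of its speed; a pose out of reach is approached as far as the arm can. A call with a gripper value outside its range is refused whole. The fingers move at their own pace and stop on an object; FORCE is the grip in N (left out, the last holds). Time passes only in rows, so rows that repeat a pose let the fingers close, or fill a call up. It gives the time, the measured TCP pose, the force and the opening at its end, in the units of the state.
- sensors.sense(): the state, without advancing time (a new reading comes with each control period).
- capture(name): name is "scene" or "top" or "wrist"; returns a dict with "color" (384x512x3 uint8, blue, green, red), "z_map" (384x512 float32, mm along the optical axis (not along the pixel's ray), 0 where there is no reading), "camera_matrix" (3x3 intrinsics, pixels), "R" (3x3) and "t" (3): a world point X has camera coordinates R X + t. Camera axes: x right, y down, z forward; pixel columns grow to the right and rows downward; lengths in mm; the calibration is good to about 2 mm. A picture is of the moment at which its call begins.
- ctrl.finish_job(): hands the job in, once; it reports no verdict.
Trained networks look in a picture, given as the dict that the camera call returned (one of the last four; its "shot" number tells which), for a name from the list of things; names that differ only in an ending like _2 or _b are one class to them, and where a whole thing is asked for, a point or a joint stands for the part that bears it (a point fixed in the world has none). Each returns a list of dicts, best first, with "p" (0 to 1); they miss things now and then, are a little off and sometimes report something else, mostly with a low value. They report only what shows in the picture. A call takes as long as a camera call.
- cut_out(picture, query): "region" (384x512 bool, what is visible of it) and "box" ([left, top, right, bottom] in pixels, round what is visible of it).
- place_of(picture, query): "centre" ([row, column] in pixels: a listed point, or the origin of a listed thing).
The state is a dict: "time_s": time; "joints": joint angles; "dq": joint speeds; "tau": joint torques, N m; "eef_pos": TCP position; "ee_rot": TCP orientation; "force": force on the tool from outside, world axes, zero at the start; "wrist_torque": the same for the moment, N m; "grip_width": opening from 0.0 (shut) to 1.0 (fully open).
Only numpy, scipy, OpenCV 4.12 (cv2) and the standard library are available. Lean on these libraries where they do the work, as an engineer would, in place of code of your own. Each camera call takes 0.05 s, during which the arm holds its last target. There are 200 camera calls.

## Task

The contact grill was left to dry with a wooden wedge under its lid, and the wedge fills the finger room below the handle. First work the wedge backward out so that the lid sinks onto the lower plate without banging, and lay the wedge down on the worktop clear of the grill; then raise the lid all the way back onto its stop, easing it past its balance point so that it does not fall back with a bang, and leave it standing open. Do not disturb the things standing nearby.

Things in the scene. Friction and masses are not known exactly. Their poses are not given: they have to be found in the camera images.
- grill: Compact contact grill, black and brushed steel, 230 mm deep, 218 mm wide, fixed. Origin: centre of its underside. Its x runs from its front (-x, handle side) to its rear (hinge side), z up. Lower plate and rim are flat, 64 mm above the worktop; the rim's front edge is at x = -120 mm. The lid's body is 176 mm wide, 50 mm thick; shut, its front edge is at x = -80 mm, its underside 2 mm over the plate.
- grill_lid (a joint): Lid angle, rad: 0 = shut on the lower plate, grows as the front rises, 1.70 = open stop, a little behind upright. A loose hinge with little friction: the 0.9 kg lid falls shut below about 1.3 rad and falls back onto its stop beyond about 1.4. Lifting it from shut by the handle takes about 4 N. At the start it rests on the wedge at 0.13 to 0.21 rad.
- lid_hinge (a point): A point on the lid's hinge axis, at the middle of its length; in the grill's own frame it is at x = +85, y = 0, z = 70 mm. The axis is level, along the grill's own y.
- lid_handle (a point): Middle of the lid's handle, a black round bar 17 mm thick, 150 mm long, parallel to the hinge axis, on two arms 66 mm either side of the middle. Shut, it is 212 mm forward of and 42 mm above the hinge axis, with 39 mm of room below the bar (down to the rim) and 38 mm between bar and lid; it moves on a circle about the hinge axis. The point's axes turn with the lid.
- wedge: Beech wedge with a handle, 180 mm long, 130 g, flat on the lower plate, pointing into the grill, the lid's front edge resting on its slope. Origin: on its underside, middle of the tapered part. Its x points to the thin tip, z up. The taper is 110 mm long (x = -55 to +55 mm), 40 mm wide, 44 mm high at the thick end, 4 mm at the tip; the handle extends behind the thick end.
- wedge_grip (a point): Where to hold the wedge: the middle of the free part of its handle, 98 mm behind the wedge's origin and 27 mm above its underside. The handle there is a bar along the wedge's x, 28 mm wide (y) and 30 mm high (12 to 42 mm above the underside), ending at x = -125 mm.
- wedge_tip (a point): The thin tip of the wedge, 55 mm ahead of its origin, 2 mm above its underside.
- wedge_mid (a point): Middle of the wedge's whole length, 30 mm behind its origin and 20 mm above its underside.
- oil_bottle: Bystander: glass oil bottle with yellow cap, 62 mm across, 264 mm tall. Origin: centre of its underside.
- pepper_mill: Bystander: turned wooden pepper mill, 58 mm across, 155 mm tall. Origin: centre of its underside.
- egg_timer: Bystander: round white kitchen timer, 66 mm across, 43 mm tall. Origin: centre of its underside.
- saucers: Bystander: stack of white saucers, 151 mm across, 34 mm tall. Origin: centre of its underside.

How it is judged:
By the outcome, as a careful person would: the job done as asked, in the order asked, and still so for the second after the job is handed in, with the robot touching nothing.
It also fails if it takes over 70 s, if anything falls off the work surface, if the arm or the gripper's body presses on something with over 40 N, if the wrist force passes 120 N, or if a joint passes its speed limit or range.

## Working session

There is one attempt and no reset: what is moved stays moved. The work goes in short steps, Python scripts to look and compute and a shell command to move; the robot and the scene stay as the last step left them, time stands still between calls to the robot, and variables do not carry over. Pictures are saved under pics/ and viewed, on a budget of 10 in all, crops included, one or two more only if the job needs it, and the job is handed in when it is done.

```bash
ls; mkdir -p pics; cat > h.py <<'E'
import numpy as np, cv2
from rig import sensors, capture, ctrl, cut_out, place_of
def px2w(p,r,c,z=None):
    K=p["camera_matrix"]; R=np.array(p["R"]); t=np.array(p["t"])
    if z is None:
        w=p["z_map"][max(0,int(r)-1):int(r)+2,max(0,int(c)-1):int(c)+2]; w=w[w>0]
        if not len(w): return None
        z=np.median(w)
    d=np.linalg.inv(K)@[c,r,1]
    return R.T@(d*z-t)
def ray(p,r,c,h):
    R=np.array(p["R"]); t=np.array(p["t"]); o=-R.T@t
    d=R.T@np.linalg.inv(p["camera_matrix"])@[c,r,1]
    return o+d*(h-o[2])/d[2]
def cloud(p,reg):
    r,c=np.nonzero(reg&(p["z_map"]>0)); z=p["z_map"][r,c]
    d=np.linalg.inv(p["camera_matrix"])@np.vstack([c,r,np.ones(len(r))])
    return ((d*z).T-np.array(p["t"]))@np.array(p["R"])
E
cat > a.py <<'E'
from h import *
np.set_printoptions(precision=1,suppress=True)
ims=[]
for n in ["scene","top"]:
    p=capture(n); ims.append(p["color"])
    for q in ["grill","lid_hinge","lid_handle","wedge","wedge_grip","wedge_tip","oil_bottle","pepper_mill","egg_timer","saucers"]:
        a=place_of(p,q)
        if a:
            r,c=a[0]["centre"]; print(n,q,round(a[0]["p"],2),r,c,px2w(p,r,c),ray(p,r,c,0))
    for q in ["wedge","grill_lid","oil_bottle","pepper_mill","egg_timer","saucers"]:
        a=cut_out(p,q)
        if a:
            C=cloud(p,a[0]["region"]); print(n,q,round(a[0]["p"],2),a[0]["box"],np.percentile(C,[2,50,98],axis=0).ravel())
cv2.imwrite("pics/a.png",cv2.resize(np.vstack(ims),(800*512//800,768))[:, :] if 0 else cv2.resize(np.hstack(ims),(800,300)))
cv2.imwrite("pics/top.png",cv2.resize(ims[1],(768,576)));cv2.imwrite("pics/scene.png",cv2.resize(ims[0],(768,576)))
print(sensors.sense())
E
python3 a.py
```

```text
pics
scene grill 0.74 146.9 197.1 [ 525.8 -265.7   99.1] [ 463.6 -336.8    0. ]
scene lid_hinge 0.89 119.9 179.1 [ 486.8 -379.   124.2] [ 401.  -486.8    0. ]
scene lid_handle 0.65 128.3 220.3 [ 456.7 -220.8  156.2] [ 339.1 -332.1    0. ]
scene wedge 0.54 142.0 208.4 [ 517.2 -219.3  144.5] [ 420.2 -320.6    0. ]
scene wedge_grip 0.82 146.6 229.3 [ 464.8 -179.7  105.2] [ 391.1 -245.5    0. ]
scene oil_bottle 0.66 202.1 165.6 [ 722.6 -226.1   43.1] [ 706.1 -253.4    0. ]
scene pepper_mill 0.83 198.0 184.8 [ 679.4 -183.9   53. ] [ 656.4 -215.5    0. ]
scene egg_timer 0.61 209.8 316.5 [454.6 156.7  32.3] [433.4 149.3   0. ]
scene saucers 0.72 255.1 354.7 [516.1 323.5  24.5] [501.7 322.1   0. ]
scene wedge 0.67 [204.1, 134.1, 235.2, 157.4] [ 421.7 -257.    35.   471.5 -208.6  101.8  481.7 -154.8  108.8]
scene grill_lid 0.92 [162.2, 99.7, 236.5, 149.3] [ 364.7 -422.9   90.1  465.2 -316.5  130.8  535.7 -217.7  156.9]
scene oil_bottle 0.72 [141.4, 143.0, 174.5, 209.6] [ 628.8 -367.1    1.4  721.2 -237.1  159.5  746.3 -217.6  265.5]
scene pepper_mill 0.57 [167.8, 170.8, 192.0, 210.4] [ 651.7 
[... 1341 characters left out ...]
24.3  267.1]
top pepper_mill 0.69 [309.3, 238.0, 341.5, 251.4] [ 439.7 -267.5   84.   459.5 -209.1  102.9  477.2 -160.4  110.6]
top egg_timer 0.82 [207.8, 235.5, 225.2, 254.4] [394.5 123.5   1.7 420.6 151.9  37.3 448.7 182.8  46.4]
top saucers 0.91 [155.3, 198.8, 197.2, 237.8] [434.3 250.4  12.4 500.6 319.9  26.8 567.1 387.8  36.6]
{'time_s': 1.7, 'joints': array([-1.4,  0.3,  1.5,  0. ,  1.3, -0.2]), 'dq': array([-0., -0., -0.,  0.,  0., -0.]), 'tau': array([  0. , -41.2, -26. ,  -0. ,   0. ,   0. ]), 'eef_pos': array([ 202.4, -484.4,  248.3]), 'ee_rot': array([0. , 1. , 0.2, 0. ]), 'force': array([ 0.5, -0.6,  0.5]), 'wrist_torque': array([-0.,  0.,  0.]), 'grip_width': 0.9995235866601556}
```

View pics/scene.png

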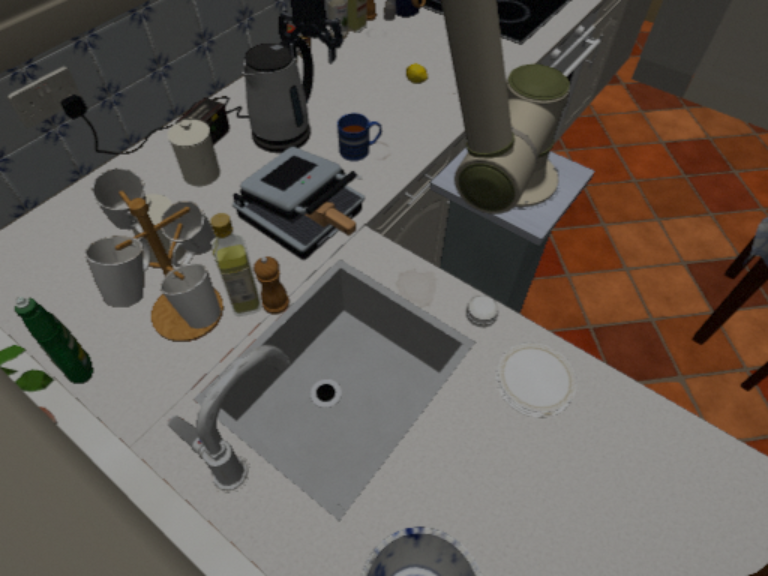

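View pics/top.png

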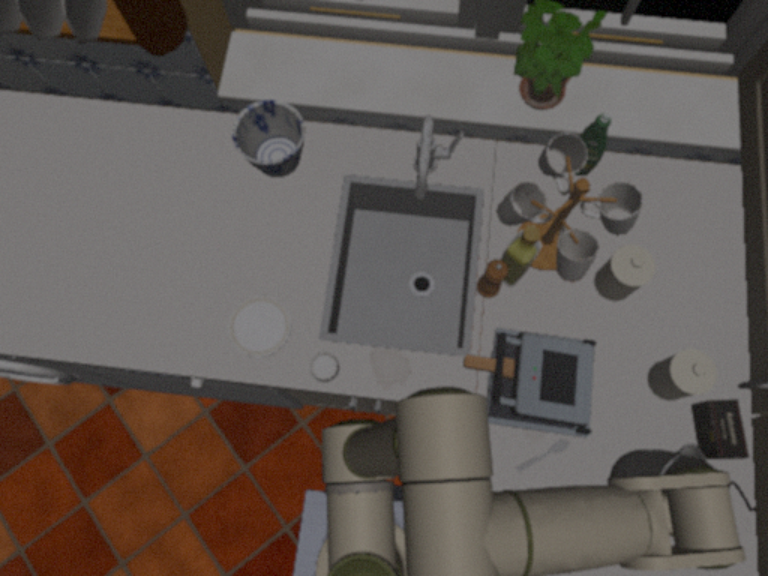

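```bash
cat > b.py <<'E'
from h import *
np.set_printoptions(precision=2,suppress=True)
p=capture("top"); a=cut_out(p,"wedge"); C=cloud(p,a[0]["region"])
C=C[(C[:,2]>95)&(C[:,2]<115)]
m=C.mean(0); u,s,v=np.linalg.svd(C[:,:2]-m[:2],full_matrices=False); print("wedge",len(C),m,v[0],np.percentile((C[:,:2]-m[:2])@v[0],[1,99]),np.percentile((C[:,:2]-m[:2])@v[1],[1,99]))
a=cut_out(p,"grill_lid"); C=cloud(p,a[0]["region"])
# top plane of lid by RANSAC
rng=np.random.default_rng(0);best=None
for i in range(500):
    q=C[rng.choice(len(C),3,False)]; n=np.cross(q[1]-q[0],q[2]-q[0]); 
    if np.linalg.norm(n)<1: continue
    n/=np.linalg.norm(n); k=np.abs((C-q[0])@n)<3
    if best is None or k.sum()>best.sum(): best=k
D=C[best]; m=D.mean(0); n=np.linalg.svd(D-m,full_matrices=False)[2][2]; n*=np.sign(n[2]); print("lid",len(C),len(D),m,n,"tilt",np.arccos(n[2]),"horizdir of normal",np.arctan2(n[1],n[0]))
rect=cv2.minAreaRect(D[:,:2].astype(np.float32)); print(rect, cv2.boxPoints(rect))
E
python3 b.py
```

```text
wedge 207 [ 459.95 -207.38  104.06] [-0.05 -1.  ] [-45.88  57.6 ] [-17.31  16.79]
lid 3313 1910 [ 441.12 -345.56  132.51] [-0.01 -0.18  0.98] tilt 0.18600098102414453 horizdir of normal -1.6232393477865394
((444.479248046875, -327.69140625), (214.11724853515625, 170.94602966308594), 88.0193862915039) [[ 355.36 -431.73]
 [ 526.2  -437.64]
 [ 533.6  -223.65]
 [ 362.76 -217.74]]
```

The scene view shows the grill at about (300,195) with the wedge handle at (335,215), pointing toward the sink. In the top view the grill is at (545,380), the wedge handle at (480,363), and there is a flat patch at (390,365). The egg timer (325,367) and saucers (260,328) are to the left. The grill's x axis runs almost along world -y.

```bash
cat >> h.py <<'E'
from scipy.spatial.transform import Rotation as Ro
def target_R(a,roll,yaw=-1.615):
    """tool z = cos(a) down + sin(a) along yaw dir; roll 0: tool y horizontal (+x-ish); degrees"""
    a=np.radians(a); d=np.array([np.cos(yaw),np.sin(yaw),0]); z=np.sin(a)*d-np.cos(a)*np.array([0,0,1.])
    y=np.array([-d[1],d[0],0]); x=np.cross(y,z)
    return Ro.from_matrix(np.c_[x,y,z])*Ro.from_euler('z',roll,degrees=True)
def cur():
    s=sensors.sense(); q=s["ee_rot"]; return s,np.array(s["eef_pos"]),Ro.from_quat([q[1],q[2],q[3],q[0]])
def delta(Rt):
    return (Rt*cur()[2].inv()).as_rotvec(degrees=True)
E
python3 - <<'E'
from h import *
np.set_printoptions(precision=1,suppress=True,linewidth=200)
p=capture("top"); C=cloud(p,np.ones((384,512),bool))
k=cut_out(p,"grill_lid")[0]["region"]; G=cloud(p,cv2.dilate(k.astype(np.uint8),np.ones((15,15)))>0)
for x in (400,420,490,510):
    g=G[(abs(G[:,0]-x)<10)&(G[:,1]>-260)]; 
    for y in range(-260,-190,6):
        h=g[abs(g[:,1]-y)<3][:,2]
        print(y,round(h.max()) if len(h) else None,end=' | ')
    print()
print("max height map rows x, cols y")
ys=range(-240,620,40)
print(list(ys))
for x in range(280,700,30):
    row=[]
    for y in ys:
        h=C[(abs(C[:,0]-x)<15)&(abs(C[:,1]-y)<20)&(C[:,2]<280)][:,2]; row.append(int(np.percentile(h,95)) if len(h) else -999)
    print(x,row)
for a,r in ((45,0),(45,180),(80,90),(80,-90)): print(a,r,delta(target_R(a,r)))
E
```

```text
-260 None | -254 None | -248 None | -242 None | -236 None | -230 None | -224 None | -218 None | -212 None | -206 None | -200 None | -194 None | 
-260 None | -254 None | -248 None | -242 None | -236 None | -230 None | -224 None | -218 None | -212 None | -206 None | -200 None | -194 None | 
-260 None | -254 None | -248 None | -242 None | -236 None | -230 None | -224 None | -218 None | -212 None | -206 None | -200 None | -194 None | 
-260 None | -254 None | -248 None | -242 None | -236 None | -230 None | -224 None | -218 None | -212 None | -206 None | -200 None | -194 None | 
max height map rows x, cols y
[-240, -200, -160, -120, -80, -40, 0, 40, 80, 120, 160, 200, 240, 280, 320, 360, 400, 440, 480, 520, 560, 600]
280 [4, -999, -999, -999, -999, -999, 260, 275, 270, 244, -999, -999, -888, -893, -888, -887, -894, -890, -892, -894, -890, -891]
310 [5, -999, -999, -999, -999, -999, 242, 245, 234, -999, -999, -999, -892, -891, -891, -892, -891, -891, -888, -891, -892, -890]
340 [64, -999, -999, -999, -999, -999, -999, -999, -999, -999, -999, -999, -890, -889, -888, -887, -892, -888, -888, -
[... 381 characters left out ...]
 5, 33, 31, 29, 31, 34, 5, 4, 4, 4, 6]
520 [157, 5, 7, 7, 7, 5, 7, 5, 6, 4, 6, 5, 34, 32, 28, 32, 34, 5, 4, 4, 3, 3]
550 [62, 4, 5, -162, -161, -162, -163, -163, -163, -158, 4, 3, 15, 34, 31, 34, 8, 5, 5, 5, 4, 4]
580 [5, 5, 6, -163, -160, -161, -162, -162, -161, -162, 4, 5, 4, 30, 36, 32, 4, 5, 5, 4, 5, 5]
610 [4, 5, 5, -162, -162, -161, -162, -162, -163, -161, 5, 5, 4, 4, 5, 4, 4, 4, 4, 3, 4, 4]
640 [119, 135, 4, -163, -162, -162, -160, -163, -161, -162, 4, 4, 5, 3, 3, 5, 4, 6, 4, 3, 5, 3]
670 [193, 152, 5, -161, -163, -161, -161, -160, -161, -162, 3, 5, 5, 6, 5, 4, 4, 4, 4, 5, 5, 4]
45 0 [-38.8  27.1  61.3]
45 180 [ -30.4  -43.6 -108.3]
80 90 [-79.3 -14.1 -21. ]
80 -90 [-18.3 103.2 121.9]
```

```bash
python3 -m jog '[[[16,23,2],[-2.4,1.7,3.8],0],[[33,46,4],[-4.8,3.4,7.7],0],[[65,93,6],[-9.7,6.8,15.3],0],[[98,140,8],[-14.5,10.2,23],0],[[130,186,10],[-19.4,13.6,30.7],0],[[163,232,10],[-24.2,17,38.3],0],[[196,280,10],[-29,20.3,46],0],[[220,315,10],[-32.7,22.8,51.7],0]]' 20
python3 - <<'E'
from h import *
np.set_printoptions(precision=1,suppress=True)
s,p,R=cur(); print(s["joints"],p,s["force"],"rot left",delta(target_R(45,0)),"shift to pre",np.array([463,-112,163])-p)
E
```

```text
time_s: 2.62
eef_pos: [379.0, -231.5, 258.7]
ee_rot: [0.189, 0.808, 0.522, -0.196]
force: [0.6, -1.4, -0.2]
grip_width: 1.002
[-0.5  0.1  1.8 -0.6  1.1  0.1] [ 379.  -231.5  258.7] [ 0.6 -1.4 -0.2] rot left [-12.3   8.7  19.3] shift to pre [ 84.  119.5 -95.7]
```

```bash
python3 -m jog '[[[20,30,0],[-3,2,5],0],[[40,60,0],[-6,4.4,9.6],0],[[60,90,-10],[-9.2,6.5,14.5],0],[[75,110,-30],[-12.3,8.7,19.3],0],[[84,120,-55],[-12.3,8.7,19.3],0],[[84,120,-80],[-12.3,8.7,19.3],0],[[84,120,-95],[-12.3,8.7,19.3],0],[[84,120,-95],[-12.3,8.7,19.3],0]]'
cat > c.py <<'E'
from h import *
import sys
np.set_printoptions(precision=1,suppress=True)
s,p0,R=cur(); print("j",s["joints"],p0,s["force"],"z",R.apply([0,0,1]),"y",R.apply([0,1,0]))
p=capture("wrist")
for q in ("wedge_grip","wedge","lid_handle"):
    a=place_of(p,q)
    if a: r,c=a[0]["centre"]; print(q,a[0]["p"],r,c,px2w(p,r,c))
a=cut_out(p,"wedge")
if a:
    C=cloud(p,a[0]["region"]); print("wedge reg",a[0]["p"],len(C),np.percentile(C,[2,50,98],axis=0).ravel())
cv2.imwrite("pics/"+sys.argv[1]+".png",p["color"])
E
python3 c.py w1; python3 -c "
from h import *
print(delta(target_R(45,0)))"
```

```text
time_s: 3.28
eef_pos: [461.1, -112.8, 160.0]
ee_rot: [0.261, 0.669, 0.638, -0.278]
force: [0.4, 0.7, -0.5]
grip_width: 1.0
j [-0.1  0.4  1.8 -0.9  1.1  0.5] [ 461.1 -112.8  160. ] [ 0.4  0.7 -0.5] z [-0.  -0.7 -0.7] y [ 1. -0. -0.]
wedge_grip 0.78 201.0 265.4 [ 463.1 -158.1  103.5]
wedge 0.98 216.9 265.4 [ 462.4 -179.7  107.2]
lid_handle 0.76 282.4 252.4 [ 450.  -218.1  151.3]
wedge reg 0.85 2449 [ 442.7 -230.6   79.4  462.7 -168.3  102.9  479.  -155.7  107.4]
[-0.14581105  0.09238025  0.33397254]
```

View pics/w1.png

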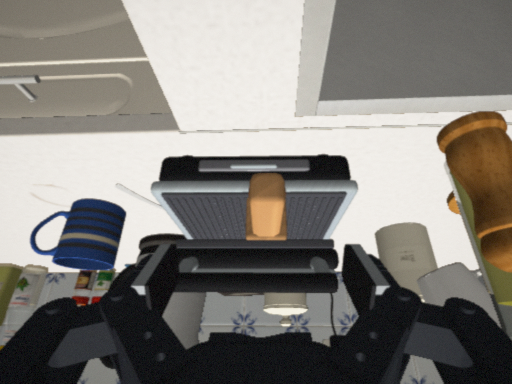

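```bash
python3 -m jog '[[[0,-15,-15],[0,0,0],0],[[1,-35,-35],[0,0,0],0],[[1,-55,-55],[0,0,0],0],[[1,-70,-69],[0,0,0],0],[[1,-70,-69],[0,0,0],0.3],[[1,-70,-69],[0,0,0],0.7],[[1,-70,-69],[0,0,0],1],[[1,-70,-69],[0,0,0],1]]' 50
python3 -m jog '[[[0,0,0],[0,0,0],1],[[0,0,0],[0,0,0],1],[[0,0,0],[0,0,0],1],[[0,0,0],[0,0,0],1],[[0,1,0],[0,0,0],1],[[0,3,0],[0,0,0],1],[[0.2,6,0],[0,0,0],1],[[0.4,9,0],[0,0,0],1]]' 50
```

```text
time_s: 4.2
eef_pos: [463.8, -182.7, 95.2]
ee_rot: [0.264, 0.669, 0.637, -0.276]
force: [-0.6, 0.3, 0.7]
grip_width: 0.455
time_s: 4.87
eef_pos: [463.8, -174.7, 94.8]
ee_rot: [0.263, 0.669, 0.637, -0.277]
force: [-1.2, -6.8, 3.0]
grip_width: 0.322
```

```bash
python3 -m jog '[[[0.2,4,0],[0,0,0],1],[[0.4,8,0],[0,0,0],1],[[0.6,12,0],[0,0,0],1],[[0.7,16,0],[0,0,0],1],[[0.9,20,0],[0,0,0],1],[[1,24,0],[0,0,0],1],[[1.2,28,0],[0,0,0],1],[[1.4,32,0],[0,0,0],1]]' 50
python3 -m jog '[[[0.2,4,0],[0,0,0],1],[[0.4,8,0],[0,0,0],1],[[0.6,12,0],[0,0,0],1],[[0.7,16,0],[0,0,0],1],[[0.9,20,0],[0,0,0],1],[[1,23,0],[0,0,0],1],[[1.2,26,0],[0,0,0],1],[[1.4,29,0],[0,0,0],1]]' 50
python3 -m jog '[[[0.2,3,0],[0,0,0],1],[[0.4,6,0],[0,0,0],1],[[0.6,9,0],[0,0,0],1],[[0.7,12,0],[0,0,0],1],[[0.9,15,0],[0,0,0],1],[[1,18,0],[0,0,0],1],[[1.2,21,0],[0,0,0],1],[[1.4,24,0],[0,0,0],1]]' 50
python3 c.py w2
```

```text
time_s: 5.53
eef_pos: [465.2, -142.5, 94.7]
ee_rot: [0.263, 0.669, 0.637, -0.277]
force: [-0.2, -5.6, 2.5]
grip_width: 0.318
time_s: 6.2
eef_pos: [466.5, -113.4, 94.5]
ee_rot: [0.263, 0.669, 0.637, -0.277]
force: [0.1, -4.3, 1.4]
grip_width: 0.322
time_s: 6.87
eef_pos: [467.7, -88.9, 93.9]
ee_rot: [0.263, 0.67, 0.637, -0.277]
force: [-0.2, -2.6, 2.6]
grip_width: 0.322
j [-0.1  0.5  1.8 -1.   1.   0.6] [467.7 -88.9  93.9] [-0.2 -2.6  2.6] z [-0.  -0.7 -0.7] y [ 1. -0. -0.]
wedge_grip 0.59 253.8 261.1 [470.1 -63.4  96.7]
wedge 0.92 254.2 257.6 [468.7 -62.8  97. ]
lid_handle 0.93 319.3 245.9 [ 450.5 -207.5  113.2]
wedge reg 0.85 5191 [ 451.3 -137.1   78.6  468.9  -64.8   97.7  482.5  -61.9  106.8]
```

```bash
python3 -m jog '[[[0.2,5,0],[0,0,0],1],[[0.4,12,0],[0,0,0],1],[[0.6,20,0],[0,0,0],1],[[0.9,30,0],[0,0,0],1],[[1.3,42,0],[0,0,0],1],[[3,55,0],[0,0,0],1],[[5,68,0],[0,0,0],1],[[7,80,-4],[0,0,0],1]]' 50
python3 -m jog '[[[2,12,-8],[0,0,0],1],[[4,22,-18],[0,0,0],1],[[5,30,-28],[0,0,0],1],[[5,34,-38],[0,0,0],1],[[5,34,-46],[0,0,0],1],[[5,34,-51],[0,0,0],1],[[5,34,-54],[0,0,0],1],[[5,34,-56],[0,0,0],1]]' 50
python3 c.py w3
```

```text
time_s: 7.78
eef_pos: [474.8, -7.4, 89.6]
ee_rot: [0.262, 0.67, 0.638, -0.276]
force: [-0.8, -0.4, -2.3]
grip_width: 0.325
time_s: 8.45
eef_pos: [479.6, 24.3, 33.5]
ee_rot: [0.262, 0.67, 0.637, -0.277]
force: [0.1, 0.4, -0.6]
grip_width: 0.321
j [ 0.2  0.7  1.7 -0.9  1.1  0.8] [479.6  24.3  33.5] [ 0.1  0.4 -0.6] z [-0.  -0.7 -0.7] y [ 1.  -0.1 -0. ]
wedge_grip 0.73 251.3 260.2 [481.7  50.2  35.4]
wedge 0.72 254.5 259.7 [481.5  50.3  36.7]
lid_handle 0.72 298.1 250.9 [472.2 -21.4  45. ]
wedge reg 0.73 5168 [462.8 -24.   18.5 480.9  48.6  37.3 494.5  51.4  46.4]
```

View pics/w3.png

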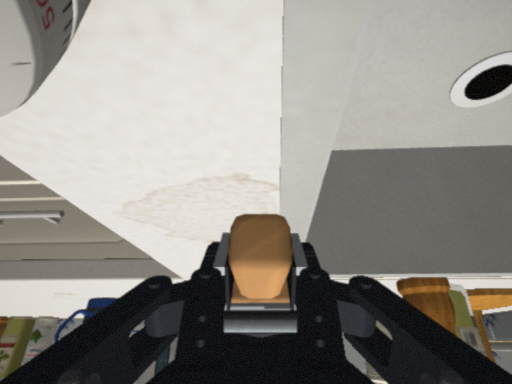

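The wedge is held level at about (260,250). The sink edge runs close by at column 283, so I'll measure where it is before setting the wedge down.

```bash
python3 - <<'E'
from h import *
np.set_printoptions(precision=1,suppress=True)
for n in("scene","top"):
    p=capture(n); C=cloud(p,np.ones((384,512),bool))
    for y in (-150,-130,-100,-60,-20,20,60,90):
        k=abs(C[:,1]-y)<10; low=C[k&(C[:,2]<-15)&(C[:,0]>380)&(C[:,0]<600)&(C[:,2]>-200)]; fl=C[k&(abs(C[:,2])<12)&(C[:,0]>340)&(C[:,0]<600)]
        print(n,y,"sink min x",np.percentile(low[:,0],1) if len(low) else None,"top x",np.percentile(fl[:,0],[1,99]) if len(fl) else None)
    if n=="top":
        a=cut_out(p,"egg_timer"); print(np.percentile(cloud(p,a[0]["region"]),[3,97],axis=0))
E
```

```text
scene -150 sink min x 508.30808624315296 top x [375.6 596.2]
scene -130 sink min x 508.0169212453568 top x [374.  510.8]
scene -100 sink min x 508.2025950854604 top x [374.2 511.6]
scene -60 sink min x 507.9253810719857 top x [374.  512.8]
scene -20 sink min x 508.114185178959 top x [374.3 511.6]
scene 20 sink min x 507.95754581608355 top x [372.5 511.5]
scene 60 sink min x 508.1717000869178 top x [464.  512.2]
scene 90 sink min x 508.1254154894076 top x [452.1 511.3]
top -150 sink min x 547.6822801120268 top x [370.4 508.8]
top -130 sink min x 546.634012404135 top x [370.8 507.4]
top -100 sink min x 545.7129469468395 top x [370.3 509.1]
top -60 sink min x 547.3375266077433 top x [370.6 508.6]
top -20 sink min x 547.982043089603 top x [370.4 510. ]
top 20 sink min x 549.6439727321776 top x [369.9 458.9]
top 60 sink min x 585.4414108793288 top x [371.3 503.5]
top 90 sink min x 567.5003230633268 top x [371.5 461.2]
[[394.7 125.1  17.7]
 [451.3 163.9  45.3]]
```

```bash
python3 -m jog '[[[-4,-1,0],[0,0,0],1],[[-10,-3,0],[0,0,0],1],[[-17,-5,0],[0,0,0],1],[[-24,-6,0],[0,0,0],1],[[-29,-7,0],[0,0,0],1],[[-30,-7,-1],[0,0,0],1],[[-30,-7,-2],[0,0,0],1],[[-30,-7,-3],[0,0,0],1]]' 50
python3 -m jog '[[[0,0,-1],[0,0,0],1],[[0,0,-1],[0,0,0],0.6],[[0,0,-1],[0,0,0],0.45],[[0,0,-1],[0,0,0],0.3],[[0,0,-1],[0,0,0],0.1],[[0,0,-1],[0,0,0],0],[[0,0,-1],[0,0,0],0],[[0,0,-1],[0,0,0],0]]' 50
python3 -m jog '[[[0,2,2],[0,0,0],0],[[0,10,10],[0,0,0],0],[[0,20,22],[0,0,0],0],[[0,30,40],[0,0,0],0],[[0,30,65],[0,0,0],0],[[0,30,95],[0,0,0],0],[[0,20,125],[0,0,0],0],[[0,10,155],[0,0,0],0]]' 50
python3 c.py w4
python3 - <<'E'
from h import *
np.set_printoptions(precision=1,suppress=True)
for a in (35,50,60):
  for r in (90,-90): print(a,r,delta(target_R(a,r)))
p=capture("scene"); cv2.imwrite("pics/s2.png",cv2.resize(p["color"][60:252,120:376],(768,576)))
print(sensors.sense()["joints"])
for n in("scene","top"):
    p=p if n=="scene" else capture(n)
    a=cut_out(p,"grill_lid"); 
    if a:
        C=cloud(p,a[0]["region"]); D=C[C[:,2]<135]; print(n,a[0]["p"],np.percentile(C,[2,50,98],axis=0).ravel())
        B=C[C[:,1]>-235]; print("front pts",len(B),np.percentile(B,[2,50,98],axis=0).ravel() if len(B) else "")
E
```

```text
time_s: 9.52
eef_pos: [449.9, 17.8, 30.9]
ee_rot: [0.263, 0.67, 0.637, -0.276]
force: [-0.5, 2.4, 3.2]
grip_width: 0.32
time_s: 10.18
eef_pos: [449.7, 17.7, 29.9]
ee_rot: [0.263, 0.67, 0.637, -0.277]
force: [-0.1, -0.3, -0.3]
grip_width: 1.003
time_s: 10.85
eef_pos: [449.4, 28.4, 186.9]
ee_rot: [0.263, 0.669, 0.638, -0.276]
force: [0.1, -1.1, -1.0]
grip_width: 0.997
j [ 0.2  0.4  1.7 -0.8  1.3  0.6] [449.4  28.4 186.9] [ 0.1 -1.1 -1. ] z [-0.  -0.7 -0.7] y [ 1. -0. -0.]
wedge_grip 0.67 66.0 262.4 [451.7  30.3  42.5]
wedge 0.8 125.8 262.8 [449.5 -32.4  45. ]
lid_handle 0.57 253.2 270.4 [ 452.7 -208.7  116.4]
wedge reg 0.66 4783 [ 428.4 -117.8    8.1  449.2    1.1   40.3  465.7   44.    43.8]
35 90 [  4.9 -58.1 -68.8]
35 -90 [10.4 57.3 69.4]
50 90 [ -7.2 -66.  -60.7]
50 -90 [-0.9 66.4 61.2]
60 90 [-15.3 -70.9 -54.8]
60 -90 [-8.5 71.9 55.3]
[ 0.2  0.4  1.7 -0.8  1.3  0.6]
scene 0.63 [ 361.5 -422.7   60.1  460.4 -311.3  114.9  535.6 -207.4  120.8]
front pts 260 [ 368.6 -234.1   61.4  446.7 -211.9  116.9  522.4 -204.2  122.9]
top 0.83 [ 356.  -424.8   64.2  438.7 -331.4  115.8  527.6 -213.9  122.3]
front pts 284 [ 375.4 -234.8    6.   443.9 -218.8  117.5  520.9 -209.   123.9]
```

View pics/s2.png

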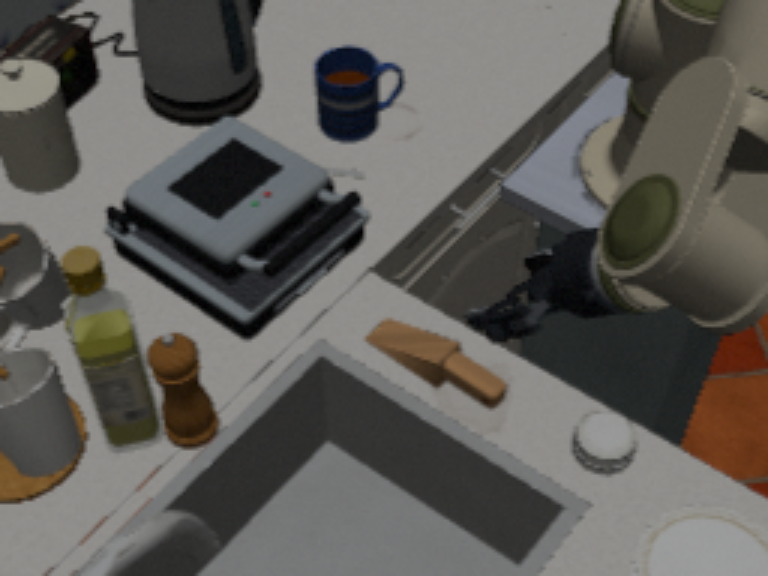

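View pics/w4.png

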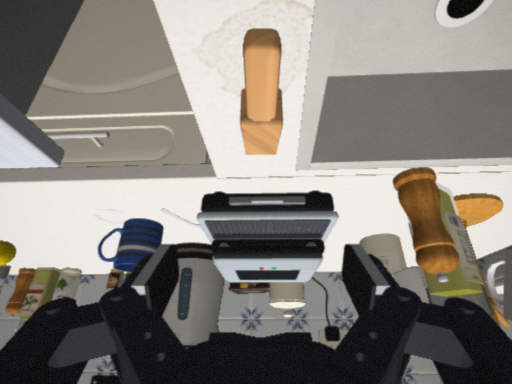

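The wedge lies on the worktop at (435,360) in the scene crop, clear of the grill. The lid is shut, with its bar at (310,235).

```bash
python3 -m jog '[[[0,-8,2],[-1,-5,-3.8],0],[[0,-18,5],[-2,-10,-7.5],0.1],[[0,-30,8],[-3,-15,-11.5],0.2],[[0,-42,10],[-4,-20,-15.5],0.3],[[0,-54,10],[-5,-25,-19.5],0.45],[[0,-66,10],[-6,-30,-23],0.58],[[0,-78,10],[-7,-35,-27],0.58],[[0,-88,10],[-8,-39.5,-30.5],0.58]]' 50
python3 - <<'E'
from h import *
np.set_printoptions(precision=1,suppress=True)
s,p,R=cur(); print(s["joints"],delta(target_R(60,90)),np.array([451,-133,157])-p)
E
```

```text
time_s: 11.97
eef_pos: [449.5, -60.8, 194.4]
ee_rot: [0.425, 0.845, 0.295, -0.137]
force: [-0.0, -0.2, -0.0]
grip_width: 0.42
[ 0.   0.4  1.9 -1.   1.2  1.5] [ -7.1 -31.  -24.4] [  1.5 -72.2 -37.4]
```

```bash
python3 -m jog '[[[0,-10,-4],[-1,-5,-4],0.58],[[0,-22,-10],[-2,-9.5,-7.5],0.58],[[0.5,-34,-16],[-3,-14,-11],0.58],[[1,-46,-22],[-4.2,-18.5,-14.6],0.58],[[1,-58,-28],[-5.4,-23,-18],0.58],[[1.5,-66,-33],[-6.4,-27.5,-21.6],0.58],[[1.5,-72,-37],[-7.1,-31,-24.4],0.58],[[1.5,-72,-37],[-7.1,-31,-24.4],0.58]]' 50
python3 - <<'E'
from h import *
np.set_printoptions(precision=2,suppress=True)
s,p,R=cur(); print(s["joints"],delta(target_R(60,90)),p, s["grip_width"])
w=capture("wrist"); cv2.imwrite("pics/w5.png",w["color"])
a=cut_out(w,"lid_handle")
C=cloud(w,np.ones((384,512),bool)); k=(C[:,1]>-235)&(C[:,1]<-190)&(C[:,2]>95)&(C[:,2]<130)&(C[:,0]>380)&(C[:,0]<515)
B=C[k]; print("bar",len(B),np.percentile(B,[2,50,98],axis=0))
x=R.inv().apply(B-p); print("in tool frame",np.percentile(x,[5,50,95],axis=0))
for xx in (400,430,460,490):
    b=B[abs(B[:,0]-xx)<8]; print(xx,len(b),np.percentile(b,[5,50,95],axis=0).ravel() if len(b) else '')
E
```

```text
time_s: 12.63
eef_pos: [450.8, -132.8, 156.4]
ee_rot: [0.5, 0.866, -0.018, -0.013]
force: [0.3, 0.7, -0.7]
grip_width: 0.417
[-0.09  0.49  1.89 -1.22  1.17  2.29] [-0.01 -0.22  0.01] [ 450.84 -132.79  156.44] 0.41704441999141045
bar 3304 [[ 383.9  -218.64  105.99]
 [ 457.02 -209.46  116.46]
 [ 513.06 -205.94  120.83]]
in tool frame [[-58.48  -4.33  84.68]
 [  9.76   3.12  86.86]
 [ 62.64  10.87  92.14]]
400 322 [ 392.96 -215.54  107.63  399.91 -207.67  116.67  407.15 -205.92  120.66]
430 351 [ 422.77 -215.58  108.13  430.07 -208.64  116.29  437.12 -206.61  120.55]
460 403 [ 452.87 -216.19  107.1   459.99 -209.24  116.35  467.05 -207.39  120.55]
490 460 [ 482.9  -217.12  107.97  490.09 -210.29  116.5   497.22 -208.15  120.76]
```

View pics/w5.png

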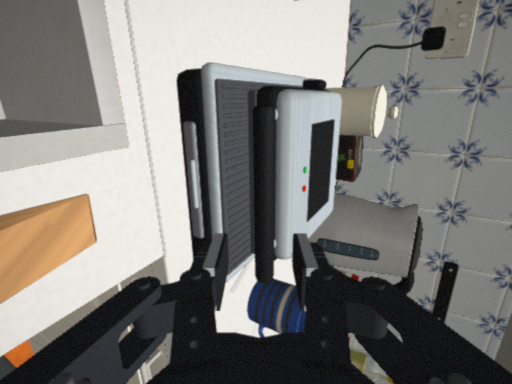

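```bash
python3 -m jog '[[[-0.4,-10,-3.4],[0,0,0],0.58],[[-1,-24,-11],[0,0,0],0.58],[[-1.6,-38,-19],[0,0,0],0.58],[[-2.2,-52,-27],[0,0,0],0.58],[[-2.7,-64,-34],[0,0,0],0.58],[[-3.2,-74,-40],[0,0,0],0.58],[[-3.6,-83,-45],[0,0,0],0.58],[[-3.6,-83,-45],[0,0,0],0.58]]' 50
python3 - <<'E'
from h import *
np.set_printoptions(precision=2,suppress=True)
s,p,R=cur(); print(s["joints"],p,s["force"],delta(target_R(60,90)))
E
```

```text
time_s: 13.4
eef_pos: [465.9, -193.5, 133.4]
ee_rot: [0.478, 0.877, -0.03, -0.032]
force: [-0.3, 0.1, -0.8]
grip_width: 0.42
[-0.23  0.54  1.84 -1.23  1.08  2.23] [ 465.92 -193.53  133.41] [-0.32  0.05 -0.78] [-2.87 -1.38  2.22]
```

```bash
cat > d.py <<'E'
from h import *
import sys
np.set_printoptions(precision=2,suppress=True)
s,p,R=cur(); t=[float(v) for v in sys.argv[1:6]]; print("j",s["joints"],"p",p,"f",s["force"],"shift",np.array(t[:3])-p,"rot",delta(target_R(t[3],t[4],-1.605)))
E
python3 -m jog '[[[-4,10,10],[0,0,0],0.58],[[-8,20,20],[0,0,0],0.58],[[-12,30,30],[3,0,0],0.58],[[-16,40,40],[7,0.5,-0.5],0.58],[[-16,40,40],[12,1,-1],0.58],[[-16,40,40],[17,1.4,-2],0.58],[[-16,40,40],[17,1.4,-2],0.58],[[-16,40,40],[17,1.4,-2],0.58]]' 50
python3 d.py 447 -217 110.5 45 90
```

```text
time_s: 14.07
eef_pos: [449.7, -152.2, 174.5]
ee_rot: [0.344, 0.937, -0.034, -0.053]
force: [-0.7, -1.0, 0.6]
grip_width: 0.423
j [-0.24  0.37  1.8  -0.82  1.1   1.84] p [ 449.67 -152.22  174.5 ] f [-0.73 -0.96  0.64] shift [ -2.67 -64.78 -64.  ] rot [-4.72 -4.09  3.97]
```

```bash
python3 -m jog '[[[0,0,0],[-4.7,-4.1,4],0.58],[[-0.4,-10,-10],[-4.7,-4.1,4],0.58],[[-1,-22,-22],[-4.7,-4.1,4],0.58],[[-1.5,-34,-34],[-4.7,-4.1,4],0.58],[[-2,-46,-46],[-4.7,-4.1,4],0.58],[[-2.4,-56,-56],[-4.7,-4.1,4],0.58],[[-2.7,-64.5,-63],[-4.7,-4.1,4],0.58],[[-2.7,-64.5,-63],[-4.7,-4.1,4],0.58]]' 50
python3 d.py 447 -217 110.5 45 90
```

```text
time_s: 14.73
eef_pos: [446.2, -216.9, 109.2]
ee_rot: [0.381, 0.924, -0.015, -0.008]
force: [-0.2, 0.2, 0.6]
grip_width: 0.421
j [-0.37  0.46  1.92 -1.12  0.83  2.07] p [ 446.2  -216.95  109.17] f [-0.22  0.23  0.64] shift [ 0.8  -0.05  1.33] rot [-0.16 -0.25 -0.04]
```

```bash
cat > e.py <<'E'
from h import *
import sys
def pos(t): 
    f=216.1*np.cos(t+.1956); return np.array([447-.034*(212-f),-427.5+f,70+216.1*np.sin(t+.1956)])
def tilt(t): return 17.6*t
def rows(t0,t1):
    for t in np.linspace(t0,t1,9)[1:]: print(round(t,2),np.round(pos(t)-pos(t0),1),round(tilt(t)-tilt(t0),1))
if __name__=="__main__": rows(*map(float,sys.argv[1:]))
E
python3 -m jog '[[[0,0,0],[0,0,0],0.75],[[0,0,0],[0,0,0],0.75],[[0,0,0],[0,0,0],0.75],[[0,0,1],[0,0,0],0.75],[[0,0,1],[0,0,0],0.75],[[0,0,2],[0,0,0],0.75],[[0,0,2],[0,0,0],0.75],[[0,0,2],[0,0,0],0.75]]' 25
python3 e.py 0 0.3; python3 e.py 0.3 0.7; python3 e.py 0.7 1.1
```

```text
time_s: 15.4
eef_pos: [447.1, -216.7, 112.9]
ee_rot: [0.381, 0.924, -0.015, -0.007]
force: [-0.2, 0.5, 0.1]
grip_width: 0.25
0.04 [-0.1 -1.7  7.9] 0.7
0.08 [-0.1 -3.7 15.8] 1.3
0.11 [-0.2 -6.1 23.5] 2.0
0.15 [-0.3 -8.7 31.2] 2.6
0.19 [ -0.4 -11.5  38.8] 3.3
0.22 [ -0.5 -14.7  46.2] 4.0
0.26 [ -0.6 -18.2  53.6] 4.6
0.3 [ -0.7 -21.9  60.8] 5.3
0.35 [-0.2 -5.4  9.4] 0.9
0.4 [ -0.4 -11.2  18.5] 1.8
0.45 [ -0.6 -17.5  27.3] 2.6
0.5 [ -0.8 -24.2  35.7] 3.5
0.55 [ -1.1 -31.3  43.8] 4.4
0.6 [ -1.3 -38.9  51.6] 5.3
0.65 [ -1.6 -46.8  59. ] 6.2
0.7 [ -1.9 -55.   65.9] 7.0
0.75 [-0.3 -8.6  6.5] 0.9
0.8 [ -0.6 -17.5  12.6] 1.8
0.85 [ -0.9 -26.7  18.3] 2.6
0.9 [ -1.2 -36.2  23.5] 3.5
0.95 [ -1.6 -45.9  28.2] 4.4
1.0 [ -1.9 -55.9  32.4] 5.3
1.05 [ -2.2 -66.   36.1] 6.2
1.1 [ -2.6 -76.4  39.3] 7.0
```

```bash
python3 -m jog '[[[-0.1,-1,5],[0.7,0,0],0.75],[[-0.1,-3,12],[1.3,0,0],0.75],[[-0.2,-5,20],[2,0,0],0.75],[[-0.3,-8,29],[2.6,-0.1,0],0.75],[[-0.4,-11.5,38.8],[3.3,-0.1,0],0.75],[[-0.5,-14.7,46.2],[4,-0.1,0],0.75],[[-0.6,-18.2,53.6],[4.6,-0.2,0],0.75],[[-0.7,-21.9,60.8],[5.3,-0.2,0],0.75]]' 25
python3 d.py 446 -237 173 40 90
```

```text
time_s: 16.07
eef_pos: [446.2, -237.7, 173.3]
ee_rot: [0.337, 0.941, -0.015, -0.006]
force: [1.0, 6.8, -0.7]
grip_width: 0.248
j [-0.45  0.33  1.85 -0.87  0.86  1.71] p [ 446.2  -237.7   173.34] f [ 1.    6.82 -0.65] shift [-0.2   0.7  -0.34] rot [-0.61 -0.05 -0.08]
```

```bash
cat > lid.py <<'E'
from h import *
np.set_printoptions(precision=2,suppress=True)
for n in ("scene","wrist"):
    p=capture(n); a=place_of(p,"lid_handle"); 
    if a: print(n,a[0]["p"],px2w(p,*a[0]["centre"]))
    a=cut_out(p,"grill_lid")
    if a: C=cloud(p,a[0]["region"]); print(n,len(C),np.percentile(C,[2,50,98],axis=0).ravel())
E
python3 lid.py
```

```text
scene 0.79 [ 426.83 -266.12  140.88]
scene 1808 [ 374.22 -430.8    80.38  481.97 -333.45  140.27  536.09 -228.85  178.73]
wrist 0.75 [ 453.08 -233.5   179.44]
wrist 25786 [ 378.13 -418.17  119.43  478.83 -282.9   153.53  532.45 -228.65  180.28]
```

```bash
python3 -m jog '[[[-0.2,-4,10],[0.9,0,0],0.75],[[-0.4,-9,19],[1.8,0,0],0.75],[[-0.6,-15,28],[2.6,-0.1,0],0.75],[[-0.8,-22,36.5],[3.5,-0.1,0],0.75],[[-1,-29,44.5],[4.4,-0.1,0],0.75],[[-1.3,-37,52],[5.3,-0.2,0],0.75],[[-1.6,-45,59],[6.2,-0.2,0],0.75],[[-1.9,-53,66],[7,-0.2,0],0.75]]' 25
python3 d.py 444 -291 238 33 90; python3 lid.py
```

```text
time_s: 17.03
eef_pos: [444.3, -291.5, 239.2]
ee_rot: [0.279, 0.96, -0.016, -0.006]
force: [0.5, 4.1, 0.1]
grip_width: 0.252
j [-0.6   0.25  1.7  -0.59  0.95  1.3 ] p [ 444.28 -291.46  239.19] f [0.54 4.09 0.07] shift [-0.28  0.46 -1.19] rot [-0.55 -0.13 -0.05]
scene 0.61 [ 460.26 -290.23  243.05]
scene 1068 [ 402.06 -437.6    93.67  504.87 -329.13  180.53  535.9  -281.46  245.3 ]
wrist 0.58 [ 451.48 -287.56  245.13]
wrist 19595 [ 380.92 -425.53  131.12  480.1  -305.03  204.45  531.44 -281.99  245.89]
```

```bash
python3 -m jog '[[[-0.3,-9,6.5],[0.9,0,0],0.75],[[-0.6,-18,12.5],[1.8,0,0],0.75],[[-0.9,-27,18],[2.6,-0.1,0],0.75],[[-1.2,-36,23],[3.5,-0.1,0],0.75],[[-1.6,-46,28],[4.4,-0.1,0],0.75],[[-1.9,-56,32],[5.3,-0.2,0],0.75],[[-2.2,-66,36],[6.2,-0.2,0],0.75],[[-2.6,-76,39],[7,-0.2,0],0.75]]' 25
python3 d.py 441 -369 278 25.6 90; python3 lid.py;  python3 e.py 1.1 1.35; python3 e.py 1.35 1.53;python3 e.py 1.53 1.71
```

```text
time_s: 18.0
eef_pos: [441.8, -367.6, 278.4]
ee_rot: [0.22, 0.975, -0.016, -0.005]
force: [0.9, 2.1, -0.1]
grip_width: 0.251
j [-0.76  0.29  1.51 -0.38  1.07  0.98] p [ 441.84 -367.58  278.36] f [ 0.86  2.08 -0.09] shift [-0.84 -1.42 -0.36] rot [-0.12 -0.17 -0.09]
scene 0.67 [ 456.39 -358.42  283.05]
scene 1566 [ 367.09 -432.15   79.13  478.27 -369.34  208.04  534.62 -347.6   284.65]
wrist 0.92 [ 450.14 -362.84  285.49]
wrist 17106 [ 403.9  -384.73  214.18  481.23 -362.04  253.44  530.16 -350.12  286.19]
1.13 [-0.2 -6.5  1.7] 0.6
1.16 [ -0.4 -13.1   3.3] 1.1
1.19 [ -0.7 -19.7   4.6] 1.6
1.23 [ -0.9 -26.4   5.7] 2.2
1.26 [ -1.1 -33.1   6.6] 2.8
1.29 [ -1.4 -39.8   7.3] 3.3
1.32 [ -1.6 -46.5   7.8] 3.9
1.35 [ -1.8 -53.3   8.1] 4.4
1.37 [-0.2 -4.9  0.1] 0.4
1.4 [-0.3 -9.7  0. ] 0.8
1.42 [ -0.5 -14.6  -0.1] 1.2
1.44 [ -0.7 -19.4  -0.4] 1.6
1.46 [ -0.8 -24.3  -0.8] 2.0
1.48 [ -1.  -29.1  -1.2] 2.4
1.51 [ -1.2 -34.   -1.8] 2.8
1.53 [ -1.3 -38.8  -2.5] 3.2
1.55 [-0.2 -4.8 -0.8] 0.4
1.58 [-0.3 -9.6 -1.7] 0.8
1.6 [ -0.5 -14.3  -2.7] 1.2
1.62 [ -0.6 -19.1  -3.9] 1.6
1.64 [ -0.8 -23.8  -5.1] 2.0
1.66 [ -1.  -28.4  -6.4] 2.4
1.69 [ -1.1 -33.1  -7.9] 2.8
1.71 [ -1.3 -37.7  -9.4] 3.2
```

```bash
python3 -m jog '[[[-0.2,-6.5,1.7],[0.6,0,0],0.75],[[-0.4,-13,3.3],[1.1,0,0],0.75],[[-0.7,-20,4.6],[1.6,0,0],0.75],[[-0.9,-26,5.7],[2.2,0,0],0.75],[[-1.1,-33,6.6],[2.8,-0.1,0],0.75],[[-1.4,-40,7.3],[3.3,-0.1,0],0.75],[[-1.6,-46,7.8],[3.9,-0.1,0],0.75],[[-1.8,-52,8],[4.4,-0.1,0],0.75]]' 25
python3 -m jog '[[[-0.2,-4,0.1],[0.4,0,0],0.75],[[-0.3,-8,0],[0.8,0,0],0.75],[[-0.5,-12,0],[1.2,0,0],0.75],[[-0.7,-16,-0.3],[1.6,0,0],0.75],[[-0.8,-20,-0.6],[2,0,0],0.75],[[-1,-24,-0.9],[2.4,0,0],0.75],[[-1.2,-28,-1.3],[2.8,0,0],0.75],[[-1.3,-32,-1.7],[3.2,-0.1,0],0.75]]' 25
python3 d.py 438 -456 284 18 90; python3 lid.py
```

```text
time_s: 18.97
eef_pos: [439.9, -420.4, 286.7]
ee_rot: [0.183, 0.983, -0.016, -0.004]
force: [0.6, 0.2, -0.8]
grip_width: 0.254
time_s: 19.63
eef_pos: [438.8, -452.0, 284.8]
ee_rot: [0.155, 0.988, -0.016, -0.004]
force: [0.1, -0.8, -0.1]
grip_width: 0.246
j [-0.91  0.43  1.27 -0.21  1.21  0.75] p [ 438.76 -451.97  284.83] f [ 0.11 -0.83 -0.09] shift [-0.76 -4.03 -0.83] rot [-0.12 -0.17 -0.1 ]
scene 0.62 [ 461.71 -447.48  291.32]
scene 2474 [ 322.93 -529.98   71.93  460.6  -419.63  187.5   532.86 -409.65  291.12]
wrist 22575 [ 383.31 -460.31  232.85  476.14 -445.94  239.08  527.82 -414.51  293.72]
```

```bash
python3 -m jog '[[[-0.2,-4,-0.5],[0.4,0,0],0.75],[[-0.3,-8,-1],[0.8,0,0],0.75],[[-0.5,-12,-2],[1.2,0,0],0.75],[[-0.7,-16,-2.8],[1.6,0,0],0.75],[[-0.8,-20,-3.6],[2,0,0],0.75],[[-1,-24,-4.6],[2.4,0,0],0.75],[[-1.2,-28,-5.6],[2.8,0,0],0.75],[[-1.3,-31,-6.5],[3.2,-0.1,0],0.75]]' 25
python3 -m jog '[[[0,-2,-0.5],[0,0,0],0.75],[[-0.1,-4,-1],[0.1,0,0],0.75],[[-0.2,-6,-1.6],[0.2,0,0],0.75],[[-0.2,-8,-2.2],[0.3,0,0],0.75],[[-0.3,-9,-2.6],[0.4,0,0],0.75],[[-0.3,-10,-3],[0.5,0,0],0.75],[[-0.4,-11,-3.3],[0.6,0,0],0.75],[[-0.4,-12,-3.6],[0.6,0,0],0.75]]' 25
python3 d.py 437 -496 274.5 15 90; python3 lid.py
```

```text
time_s: 20.6
eef_pos: [437.4, -483.2, 278.2]
ee_rot: [0.128, 0.992, -0.016, -0.004]
force: [0.4, -2.0, 1.0]
grip_width: 0.251
time_s: 21.27
eef_pos: [437.1, -494.6, 274.8]
ee_rot: [0.123, 0.992, -0.016, -0.004]
force: [0.1, -1.4, 0.7]
grip_width: 0.249
j [-0.97  0.52  1.15 -0.15  1.28  0.66] p [ 437.07 -494.63  274.76] f [ 0.07 -1.39  0.71] shift [-0.07 -1.37 -0.26] rot [-0.89 -0.17 -0.11]
scene 0.62 [ 449.72 -486.75  275.84]
scene 2628 [ 357.13 -497.6    75.44  459.08 -438.58  179.15  532.6  -422.87  280.19]
wrist 0.79 [ 445.79 -496.04  283.5 ]
wrist 24524 [ 399.61 -503.98  206.87  476.99 -479.13  234.78  527.12 -445.16  284.08]
```

```bash
python3 -m jog '[[[0,-1,-0.3],[0,0,0],0.75],[[0,-2,-0.6],[0,0,0],0.75],[[0,-3,-0.9],[0,0,0],0.75],[[0,-4,-1.2],[0,0,0],0.75],[[0,-5,-1.5],[0,0,0],0.75],[[0,-6,-1.8],[0,0,0],0.75],[[0,-7,-2],[0,0,0],0.75],[[0,-7,-2],[0,0,0],0.75]]' 25
python3 d.py 437 -496 274.5 15 90; python3 lid.py
```

```text
time_s: 22.23
eef_pos: [437.2, -499.9, 272.9]
ee_rot: [0.121, 0.993, -0.016, -0.004]
force: [-2.5, 12.0, 5.0]
grip_width: 0.25
j [-0.98  0.53  1.14 -0.15  1.28  0.65] p [ 437.22 -499.89  272.87] f [-2.46 12.01  5.  ] shift [-0.22  3.89  1.63] rot [-1.12 -0.21 -0.13]
scene 0.93 [ 454.5  -491.04  279.93]
scene 2561 [ 361.14 -494.6    76.03  460.62 -438.77  179.39  532.29 -422.8   280.07]
wrist 0.56 [ 447.01 -496.93  283.9 ]
wrist 24641 [ 407.73 -504.04  224.51  477.89 -479.22  234.74  527.25 -447.15  284.09]
```

The force has reversed to +12 N, so the lid is on its stop. I'll unload, open the fingers and back out along the tool axis.

```bash
python3 -m jog '[[[0,1.5,0.5],[0,0,0],0.75],[[0,3,1],[0,0,0],0.75],[[0,3,1],[0,0,0],0.7],[[0,3,1],[0,0,0],0.6],[[0,3,1],[0,0,0],0.5],[[0,3,1],[0,0,0],0.4],[[0,3,1],[0,0,0],0.4],[[0,3,1],[0,0,0],0.4]]' 25
python3 -m jog '[[[0,1,4],[0,0,0],0.4],[[0,3,12],[0,0,0],0.4],[[0,5,22],[0,0,0],0.4],[[0,8,34],[0,0,0],0.4],[[0,11,46],[0,0,0],0.4],[[0,14,58],[0,0,0],0.4],[[0,17,70],[0,0,0],0.4],[[0,19,80],[0,0,0],0.4]]' 25
python3 lid.py; python3 - <<'E'
from h import *
p=capture("scene"); cv2.imwrite("pics/s3.png",cv2.resize(p["color"][40:280,100:420],(800,600)))
E
```

```text
time_s: 23.2
eef_pos: [437.0, -498.6, 273.7]
ee_rot: [0.123, 0.992, -0.016, -0.004]
force: [-0.7, -1.3, -0.2]
grip_width: 0.599
time_s: 23.87
eef_pos: [437.2, -479.2, 356.1]
ee_rot: [0.124, 0.992, -0.016, -0.003]
force: [-0.3, 0.6, 0.6]
grip_width: 0.602
scene 0.68 [ 455.4  -487.81  278.5 ]
scene 2643 [ 360.36 -492.58   76.76  455.19 -438.88  182.29  532.24 -422.28  281.41]
wrist 0.77 [ 445.87 -495.64  283.23]
wrist 15114 [ 371.34 -502.33  108.77  459.98 -473.56  233.84  526.21 -429.78  283.99]
```

View pics/s3.png

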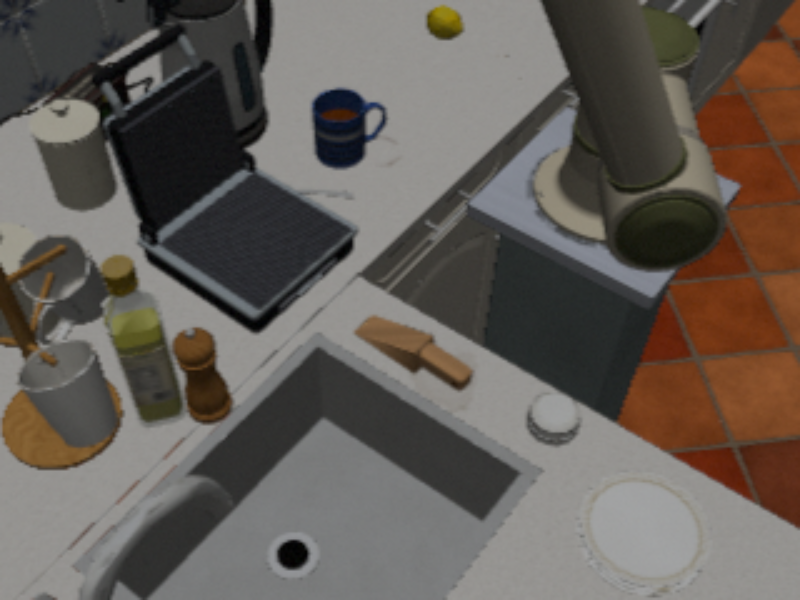

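The lid stands open at (165,130), the wedge lies on the worktop at (415,350), and the bystanders are where they were. The gripper is clear of everything, so I'm handing in.

```bash
python3 -c "
from h import *
print(ctrl.finish_job())"
```

```text
the job is handed in; nothing more can be done
None
```

The job is done and handed in at about 24 s of the 70 s allowed. The lid stands open on its stop, and the wedge lies on the worktop in front of the grill.

- **Wedge:** I gripped it by its handle and drew it out slowly and level, with about 3–7 N of drag. The lid sank shut with it. I laid the wedge between the grill and the egg timer, with its tip about 8 cm from the grill's rim.
- **Lid:** I held the handle bar loosely between the fingers and followed its arc, slowing past the balance point. The force reversed to +12 N when the lid met its stop. I then unloaded, opened the fingers and backed out along the tool axis.
- **Last checks:** After release the handle was at about y = -496 and z = 275 to 280 mm, close to what 1.70 rad should give. The last picture showed the bystanders in place, judged by eye and not re-measured, and the wrist force was near zero with the gripper clear.
- **What didn't go to plan:**
  - The first approach to the bar, at a flatter angle, ran into the joint 4 limit. I backed off and used a 45° tilt instead, with no contact.
  - My first estimate of the sink edge was wrong. I caught it before releasing the wedge and moved the wedge 30 mm away from the sink.

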